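# Unclamp a machined bracket and show its bore to the inspection camera

## Task

Swing the fixture's clamp lever round so that its plunger stands in the release notch, and leave it there; then lift the bossed bracket out of the fixture and present it to the inspection camera: right way up, hollow boss centred on the lens axis and squarely facing the lens, with the boss's front face 100 mm from the lens. The program finishes while the gripper still holds the bracket there in the air, still and touching nothing else; do not disturb the ball artefact, setting ring and blank standing around.

Things in the scene. Friction and masses are not known exactly. Their poses are not given: they have to be found in the camera images.
- fixture: fixed steel plate 200 x 220 mm, 18 mm thick; origin at the centre of its underside, z up. On it: the swing clamp's post at (0, +50) mm in this frame, a notched quadrant, and the bracket at about (0, -45) mm, boss to the plate's -y side, between two 6 mm high stops before the boss and behind the foot; the faces to grip are free. Position and yaw vary
- clamp_lever (a joint): angle of the swing clamp about its vertical post, rad, counter-clockwise from above positive. About 0 (starts -0.1 to 0.25): clamped, arm over the bracket; 1.2: plunger in the release notch, arm clear of the bracket. Can overrun to 1.5. Friction of 0.15 N m alone keeps it where it is left (no spring, no click; about 2 N at the knob moves it)
- lever_knob (a point): centre of the black upright round knob on the lever's handle: 18 mm diameter, 48 mm tall, centre 113 mm above the granite, 85 mm from the lever's axis. Pinch it from above; the flat handle bar below it is 14 mm wide, its top 89 mm up. At joint 0 the knob is on the fixture's +y side of the post
- pivot (a point): point on the lever's vertical axis, level with the top of the lever bar (89 mm up; a nut stands 6 mm above it). The clamp arm (20 mm wide, 112 mm long, underside 77 mm above the granite) points from here the opposite way from the knob
- release_notch (a point): the release notch: a gap between two dark teeth in the rim of the aluminium quadrant below the handle, 62 mm from the lever's axis. The plunger stands in it (joint 1.2) when the handle points from the pivot straight over this point. The other such notch, 1.2 rad clockwise, is the clamped one
- bracket_center (a point): centre, half-way up, of the main block of the loose aluminium bracket: 40 (x) x 44 (y) x 56 mm tall, 0.2 to 0.4 kg. x points out through the hollow boss, z is its up. Grip it across y (two plain sides). Boss: 30 mm across, 20 mm bore, 10 mm proud of the +x face, axis 4 mm above this point. Foot: 14 mm long, 12 mm tall at the bottom of the -x face
- boss_face (a point): centre of the boss's front face, on the bore axis: 30 mm in x and 4 mm in z from bracket_center; same axes as the bracket
- camera_lens (a point): centre of the front glass (38 mm across) of the grey inspection camera. It looks along -x of this frame, to the robot's side and 25 degrees downward; y is level, z the camera's up. The boss face belongs at (-100, 0, 0) mm here, the bracket's x and z along this frame's x and z (its top leans 25 degrees back from the camera). Place, yaw and height (245 to 295 mm up) vary
- camera_stand: the camera's fixed stand: base plate 130 x 120 mm and a 26 mm column 376 mm tall standing about 115 mm behind the lens, on the side away from the robot; the camera's body is 46 mm square. Origin on the granite straight below the lens, x level and away from the robot
- setting_ring: bystander: loose steel ring, 68 mm outside, 22 mm high, lying on the granite; origin at the centre of its underside
- ball_artefact: bystander: loose steel ball on a stem and round 64 mm foot, 94 mm high; origin under its foot
- blank: bystander: loose aluminium blank like the bracket but with no boss, standing on the granite beside the fixture; origin under its main block
- bracket: the same bracket, same axes as bracket_center; origin at the centre of the main block's underside, 28 mm below bracket_center

How it is judged:
On the way, in this order (a step that is already met when the one before it is completed fails the run):
1. the clamp lever stands in the release notch (within 0.1 rad), at rest, the bracket still in the fixture (value of joint clamp_lever between 1.1 and 1.3 rad and velocity of joint clamp_lever between -0.1 and 0.1 rad/s and height (world z) of bracket_center below 0.06 m), for 0.3 s.
2. the bracket is lifted clear of the fixture in the gripper (height (world z) of bracket_center above 0.1 m and contact force between bracket and the fingers above 1 N and contact force between bracket and fixture below 0.1 N), for 0.2 s.
At the end, for the whole second after the job is handed in: Lever within 0.1 rad of the release notch. Boss face 100 mm before the lens, within 15 mm along and each side of its axis; boss axis and bracket's up within 10 degrees of the camera's. Bracket over 130 mm up, at rest, held by the fingers, off fixture and camera (value of joint clamp_lever between 1.1 and 1.3 rad and x of boss_face in the frame of camera_lens between -0.115 and -0.085 m and y of boss_face in the frame of camera_lens between -0.015 and 0.015 m and z of boss_face in the frame of camera_lens between -0.015 and 0.015 m and x of bracket_center in the frame of camera_lens below -0.105 m and angle between the x axis of boss_face and the x axis of camera_lens, either way round below 0.175 rad and angle between the z axis of boss_face and the z axis of camera_lens, either way round below 0.175 rad and angle between boss_face's own z axis and vertical below 1 rad and height (world z) of bracket_center above 0.13 m and contact force between bracket and the fingers above 1 N and contact force between bracket and fixture below 0.1 N and contact force between bracket and camera_stand below 0.1 N and linear speed of bracket below 0.03 m/s); the arm keeps its last pose, push and grip.
It fails at once if the setting ring is moved more than 20 mm (distance of setting_ring from where it was at the start of the episode above 0.02 m).
It fails at once if the ball artefact is moved more than 20 mm (distance of ball_artefact from where it was at the start of the episode above 0.02 m).
It fails at once if the blank is moved more than 20 mm (distance of blank from where it was at the start of the episode above 0.02 m).
It also fails if it takes over 51 s, if anything falls off the work surface, if the arm or the gripper's body presses on something with over 40 N, if the wrist force passes 120 N, or if a joint passes its speed limit or range.

## Robot

A 7-joint arm with a two-finger parallel gripper is mounted at the origin on the work surface. World frame = base frame: x ahead of the robot, y to its left, z up, the work surface at z = 0. Lengths are in m, angles in rad, forces in N, time in s.
With the tool pointing down it reaches from about 0.4 to 0.75 m from the base axis. Payload 19.5 kg.
Tool frame: the origin (TCP) lies midway between the tips of the shut fingers; the grasp point (between the pads) lies 19 mm behind it (bot.tcp_to_grasp is the distance from the TCP to the grasp point, in m); z points along the fingers, y is the direction in which the jaws open and shut (so a half turn about z gives the same grasp; the last joint's range is limited). The gripper opens to 85 mm and grips with 20 to 120 N. Pads are 22 mm wide; open, the fingers measure 114 mm over their backs; the gripper's body (76 mm by 85 mm) begins 54 mm behind the grasp point. The pads swing forward as they close: fully open they stand 13 mm farther back than shut.
Start: joints at [-1.383, 0.707, -0.028, 1.485, 0.022, 0.951, -0.075], TCP at [0.131, 0.56, 0.231] pointing down, gripper open.
Joint ranges: [-2.71, 2.71], [-0.32, 2.16], [-1.57, 1.52], [0, 2.45], [-1.46, 4.6], [0, 2.02], [-2.83, 2.83]. Speed limits (rad/s): [1.89, 1.89, 2.57, 2.57, 3.01, 3.01, 3.01].

## Interface

Orientations are given as a unit quaternion [w, x, y, z].
In Python, from rig import bot gives the robot as it stands. The module is installed in compiled form; this text tells all that it offers.
- The arm moves only by the shell command python3 -m inch 'ROWS' [FORCE]. ROWS is JSON, a list of rows, each a list of 7 numbers: the shift along the tool's x, y, z in mm, then the turn, a rotation vector about the tool's x, y, z in rad, then the opening, from 0 (shut) to 1 (fully open). A call has 1 to 12 rows; each row is the pose to reach, as a shift and turn from the pose commanded when the call began, along the tool's axes at that moment; what a row does not reach only later rows make up. A row lasts 1/12 s, in which the tool goes at most 41.7 mm and 7.16 degrees, less where a joint would pass 70% of its speed; a pose out of reach is approached as far as the arm can. A call with a gripper value outside its range is refused whole. The fingers move at their own pace and stop on an object; FORCE is the grip in N (left out, the last holds). Time passes only in rows, so rows that repeat a pose let the fingers close. It gives the time, the measured TCP pose, the force and the opening at its end, in the units of the state.
- bot.get_state(): the state, without advancing time (a new reading comes with each control period).
- bot.capture(name): name is "scene" or "top" or "wrist"; returns a dict with "color" (384x512x3 uint8, blue, green, red), "fov_y" (degrees; the focal length in pixels is half the picture's height over the tangent of half this angle, whatever the lens; pixels are square), "cx", "cy" (the principal point, pixels), "xyz" and "orientation" of the camera in the world; the wrist camera has in their place "T_tool_cam" (4x4, takes a point from camera to tool coordinates, whose origin is the TCP and whose axes are the flange's). Camera axes: x right, y down, z forward; pixel columns grow to the right and rows downward; lengths in m; the calibration is good to about 2 mm. A picture is of the moment at which its call begins: read the wrist's pose just before it. There is no depth.
- bot.sign_off(): hands the job in, once; it reports no verdict.
The state is a dict: "t": time; "joint_pos": joint angles; "qd": joint speeds; "joint_torque": joint torques, N m; "position": TCP position; "eef_rot": TCP orientation; "wrist_force": force on the tool from outside, world axes, zero at the start; "torque": the same for the moment, N m; "gripper_width": finger opening in m.
Only numpy, scipy, OpenCV 4.12 (cv2) and the standard library are available. Lean on these libraries where they do the work, as an engineer would, in place of code of your own. Each camera call takes 0.05 s, during which the arm holds its last target. There are 200 camera calls.

## Working session

There is one attempt and no reset: what is moved stays moved. The work goes in short steps, Python scripts to look and compute and a shell command to move; the robot and the scene stay as the last step left them, time stands still between calls to the robot, and variables do not carry over. Pictures are saved under pics/ and viewed, about 8 in all and at most 12, crops included, and the job is handed in when it is done.

```bash
mkdir -p pics
cat > h.py <<'E'
import numpy as np, cv2, json
from scipy.spatial.transform import Rotation as R
from rig import bot
def q2R(q): return R.from_quat([q[1],q[2],q[3],q[0]]).as_matrix()
def cam(name):
    s=bot.get_state(); c=bot.capture(name)
    if 'T_tool_cam' in c:
        T=np.eye(4);T[:3,:3]=q2R(s['eef_rot']);T[:3,3]=s['position'];T=T@np.array(c['T_tool_cam'])
    else:
        T=np.eye(4);T[:3,:3]=q2R(c['orientation']);T[:3,3]=c['xyz']
    f=c['color'].shape[0]/2/np.tan(np.radians(c['fov_y'])/2)
    return c['color'],dict(T=T.tolist(),f=f,cx=c['cx'],cy=c['cy'])
def snap(name,fn):
    im,k=cam(name); cv2.imwrite(f'pics/{fn}.png',im); json.dump(k,open(f'pics/{fn}.json','w')); return im,k
def load(fn): return json.load(open(f'pics/{fn}.json'))
def ray(k,u,v):
    T=np.array(k['T']); d=T[:3,:3]@np.array([(u-k['cx'])/k['f'],(v-k['cy'])/k['f'],1]); return T[:3,3],d
def atz(k,u,v,z):
    o,d=ray(k,u,v); return o+d*(z-o[2])/d[2]
def proj(k,p):
    T=np.array(k['T']); q=T[:3,:3].T@(np.array(p)-T[:3,3]); return q[:2]/q[2]*k['f']+[k['cx'],k['cy']]
def tri(obs):
    A=np.zeros((3,3));b=np.zeros(3)
    for k,u,v in obs:
        o,d=ray(k,u,v); d/=np.linalg.norm(d);P=np.eye(3)-np.outer(d,d);A+=P;b+=P@o
    x=np.linalg.solve(A,b); return x,[np.round(proj(k,x)-[u,v],1) for k,u,v in obs]
E
python3 - <<'E'
from h import *
a,k=snap('scene','s0');b,k2=snap('top','t0')
print(np.round(k['T'],3),np.round(k2['T'],3),k['f'],k2['f'])
for n,i in (('s0',a),('t0',b)): cv2.imwrite(f'pics/{n}b.png',cv2.resize(i,(800,600),interpolation=cv2.INTER_CUBIC))
print(bot.get_state())
E
```

```text
[[ 0.02   0.659 -0.752  1.44 ]
 [ 1.    -0.009  0.019 -0.093]
 [ 0.006 -0.752 -0.659  0.969]
 [ 0.     0.     0.     1.   ]] [[ 0.019 -0.986  0.166  0.349]
 [-1.    -0.021 -0.009 -0.071]
 [ 0.012 -0.166 -0.986  1.251]
 [ 0.     0.     0.     1.   ]] 412.7564325038467 390.57494039997283
{'t': 0.1, 'joint_pos': array([-1.38269497,  0.70697739, -0.02764843,  1.48490892,  0.02206716,
        0.95091232, -0.07553742]), 'qd': array([-0.00071111, -0.00263475, -0.00385368, -0.00202629,  0.00126796,
        0.00074944,  0.00040298]), 'joint_torque': array([ 1.38486568e-03, -8.84289479e+01,  1.23642560e+00, -2.36448580e+01,
        1.70182984e-02,  5.12151048e-03,  4.12302342e-06]), 'position': array([0.13092694, 0.55967428, 0.23092055]), 'eef_rot': array([-2.17299979e-05,  1.14636080e-01,  9.93407452e-01, -4.50428358e-04]), 'wrist_force': array([ 0.09229505,  0.59123114, -0.16263257]), 'torque': array([-0.00638761,  0.04213613, -0.02055536]), 'gripper_width': 0.08543035695456169}
```

View pics/s0b.png

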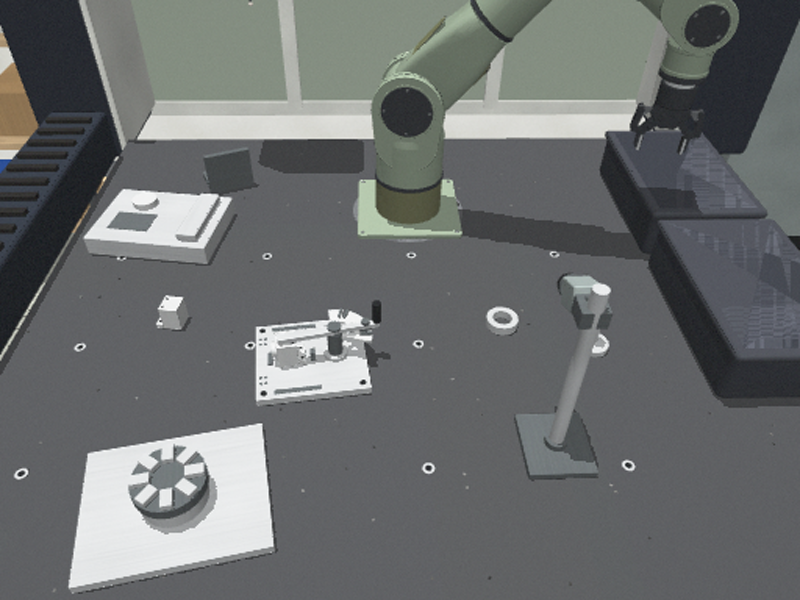

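View pics/t0b.png

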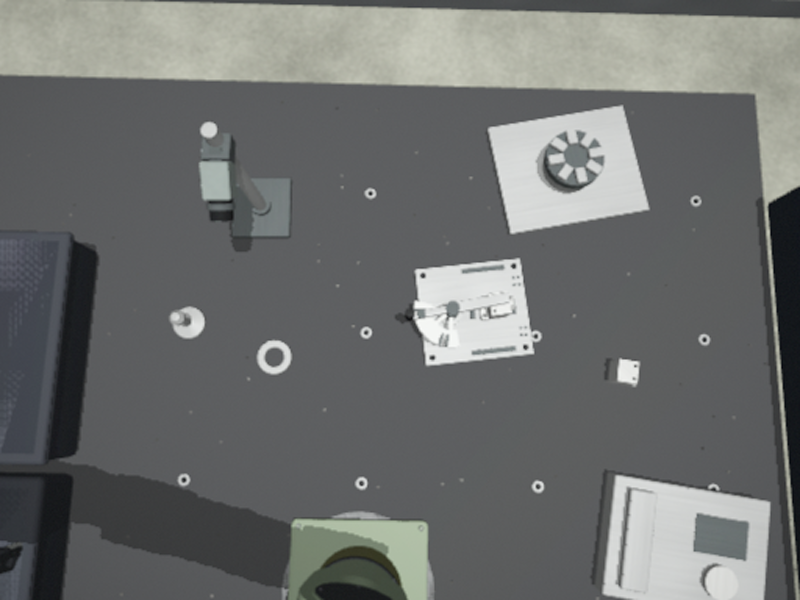

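Scene: fixture around (310,350)/800, knob (376,311), camera head (585,290), stand base (555,445). Top: fixture (475,312), knob (410,315), pivot (453,308), lens side down at (220,212). Ball, ring and blank lie at (187,322), (274,357) and (625,371). I'll enlarge crops in one composite.

Run:
```python
from h import *
t=cv2.imread('pics/t0.png');s=cv2.imread('pics/s0.png')
def c(i,x,y): return cv2.resize(i[y:y+75,x:x+100],(400,300),interpolation=cv2.INTER_CUBIC)
cv2.imwrite('pics/c1.png',np.vstack([np.hstack([c(t,255,162),c(t,112,75)]),np.hstack([c(s,157,188),c(s,330,165)])]))
```

```text
(no output)
```

View pics/c1.png

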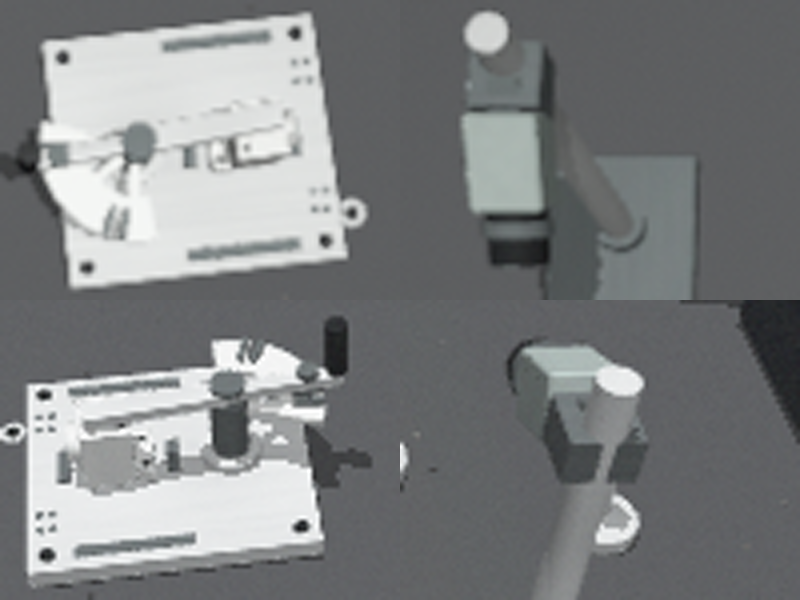

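Run:
```python
from h import *
t=load('t0');s=load('s0')
A=lambda u,v:(255+u/4,162+v/4); B=lambda u,v:(112+(u-400)/4,75+v/4)
C=lambda u,v:(157+u/4,188+(v-300)/4); D=lambda u,v:(330+(u-400)/4,165+(v-300)/4)
r=lambda x:np.round(x,3)
c=[atz(t,*A(*p),.018) for p in((43,43),(312,14),(346,257),(72,287))]
ct=np.mean(c,0); print('fix',r(c),r(ct))
e=(c[0]+c[3]-c[1]-c[2]); yaw=np.arctan2(e[1],e[0])-np.pi/2; print('yaw',yaw)
Rz=R.from_euler('z',yaw).as_matrix()
print('pivot pred',r(ct+Rz@[0,.05,0]),'brk',r(ct+Rz@[0,-.045,0]))
pv=atz(t,*A(140,142),.095);print('pivot top',r(pv),'scene',r(atz(s,*C(228,382),.095)))
print('knob scene top',r(atz(s,*C(338,322),.137)),'top',r(atz(t,*A(27,150),.125)))
for z in(.05,.06,.07):
  n=atz(t,*A(118,222),z);print('notch',z,r(n),np.linalg.norm((n-pv)[:2]),'scn',r(atz(s,*C(252,351),z)))
print('coltop',r(atz(t,*B(487,32),.376)),r(atz(s,*D(619,383),.376)),'base',r(atz(t,*B(622,232),.012)))
for z in(.25,.27,.29):print('lens',z,r(atz(t,*B(518,262),z)))
print('stand corners',[r(atz(s,u*.64,v*.64,.01)) for u,v in((515,414),(586,411),(598,475),(528,477))])
print('ball',r(atz(t,187*.64,322*.64,0)),'ring',r(atz(t,274*.64,357*.64,.022)),'blank',r(atz(t,627*.64,371*.64,.056)))
```

```text
fix [[ 0.629 -0.099  0.018]
 [ 0.658 -0.317  0.018]
 [ 0.461 -0.341  0.018]
 [ 0.433 -0.125  0.018]] [ 0.545 -0.22   0.018]
yaw 0.13027169295323704
pivot pred [ 0.539 -0.171  0.018] brk [ 0.551 -0.265  0.018]
pivot top [ 0.537 -0.171  0.095] scene [ 0.543 -0.168  0.095]
knob scene top [ 0.523 -0.084  0.137] top [ 0.525 -0.086  0.125]
notch 0.05 [ 0.482 -0.158  0.05 ] 0.05709407530301462 scn [ 0.461 -0.153  0.05 ]
notch 0.06 [ 0.48  -0.157  0.06 ] 0.05833660956561474 scn [ 0.472 -0.153  0.06 ]
notch 0.07 [ 0.479 -0.157  0.07 ] 0.059582666991339815 scn [ 0.483 -0.152  0.07 ]
coltop [0.759 0.227 0.376] [0.766 0.227 0.376] base [0.758 0.227 0.012]
lens 0.25 [0.657 0.238 0.25 ]
lens 0.27 [0.651 0.232 0.27 ]
lens 0.29 [0.644 0.225 0.29 ]
stand corners [array([0.695, 0.169, 0.01 ]), array([0.69 , 0.303, 0.01 ]), array([0.826, 0.289, 0.01 ]), array([0.828, 0.168, 0.01 ])]
ball [0.513 0.369 0.   ] ring [0.443 0.182 0.022] blank [ 0.427 -0.516  0.056]
```

```bash
P='[-364,-285,-70,0,0,0.6,1]'; python3 -m inch '[[-364,-285,-70,0,0,0.6,1],[-364,-285,-70,0,0,0.6,1],[-364,-285,-70,0,0,0.6,1],[-364,-285,-70,0,0,0.6,1],[-364,-285,-70,0,0,0.6,1],[-364,-285,-70,0,0,0.6,1],[-364,-285,-70,0,0,0.6,1],[-364,-285,-70,0,0,0.6,1],[-364,-285,-70,0,0,0.6,1],[-364,-285,-70,0,0,0.6,1],[-364,-285,-70,0,0,0.6,1],[-364,-285,-70,0,0,0.6,1]]'
cat > go.py <<'E'
# prints tool-frame shift (mm) and turn for a world target: x y z [yaw of tool y, deg] (tool down)
import sys; from h import *
s=bot.get_state(); M=q2R(s['eef_rot']); a=[float(v) for v in sys.argv[1:]]
y=np.array([np.cos(np.radians(a[3])),np.sin(np.radians(a[3])),0]);z=np.array([0,0,-1.]);Rt=np.c_[np.cross(y,z),y,z]
print(np.round(M.T@(np.array(a[:3])-s['position'])*1000,1),np.round(R.from_matrix(M.T@Rt).as_rotvec(),3),s['t'],s['joint_pos'].round(2))
E
python3 go.py .52 -.17 .33 7.5; python3 -c "
from h import *
T=np.array(bot.capture('wrist')['T_tool_cam']);print(T.round(3))"
```

```text
t: 1.1
position: [0.4238, 0.1941, 0.3021]
eef_rot: [0.001, 0.406, 0.914, -0.0]
wrist_force: [0.6, -0.2, 0.5]
gripper_width: 0.0857
[-334.8 -172.5  -27.1] [0.001 0.002 0.603] 1.1 [-0.58  0.46  0.13  1.74 -0.07  0.94  0.31]
[[-0.    -0.962 -0.274  0.068]
 [ 1.    -0.     0.    -0.   ]
 [-0.    -0.274  0.962 -0.142]
 [ 0.     0.     0.     1.   ]]
```

```bash
python3 -m inch '[[-335,-172,-27,0,0,0.6,1],[-335,-172,-27,0,0,0.6,1],[-335,-172,-27,0,0,0.6,1],[-335,-172,-27,0,0,0.6,1],[-335,-172,-27,0,0,0.6,1],[-335,-172,-27,0,0,0.6,1],[-335,-172,-27,0,0,0.6,1],[-335,-172,-27,0,0,0.6,1],[-335,-172,-27,0,0,0.6,1],[-335,-172,-27,0,0,0.6,1],[-335,-172,-27,0,0,0.6,1]]'
python3 - <<'E'
from h import *
a,k=snap('wrist','w1');cv2.imwrite('pics/w1b.png',cv2.resize(a,(800,600),interpolation=cv2.INTER_CUBIC))
E
```

```text
t: 2.07
position: [0.5196, -0.1658, 0.3277]
eef_rot: [-0.0, 0.657, 0.754, -0.001]
wrist_force: [-0.4, -0.1, -0.4]
gripper_width: 0.0855
```

View pics/w1b.png

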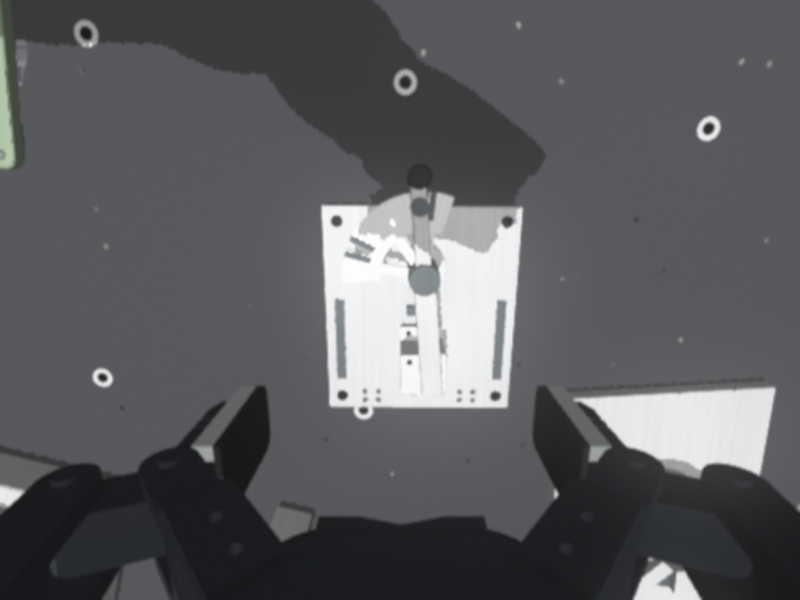

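The view from above shows the knob top at (419,176), the pivot nut at (424,280), the notch teeth at (359,250) and the block's left edge at x≈400, y 355–393.

Run:
```python
from h import *
k=load('w1');g=lambda u,v,z:atz(k,u*.64,v*.64,z)
r=lambda x:np.round(x,4)
print('knob',r(g(419,176,.137)),'pivot',r(g(424,280,.095)))
c=[g(*p,.018) for p in((321,206),(522,207),(508,407),(331,407))]
ct=np.mean(c,0);e=c[0]+c[1]-c[2]-c[3];yaw=np.arctan2(e[1],e[0])-np.pi/2;print(r(c),r(ct),yaw)
Rz=R.from_euler('z',yaw).as_matrix();pv=ct+Rz@[0,.05,0];print('pv',pv,'brk',ct+Rz@[0,-.045,0])
for z in(.05,.06,.07):print('notch',r(g(359,250,z)))
for j in (.1,.3,.6,.9,1.2): print(j,r(pv+Rz@[-.085*np.sin(j),.085*np.cos(j),0]))
print('notch pred',pv+Rz@[-.062*np.sin(1.2),.062*np.cos(1.2),0])
```

```text
knob [ 0.5228 -0.0885  0.137 ] pivot [ 0.5411 -0.1708  0.095 ]
[[ 0.4355 -0.1262  0.018 ]
 [ 0.632  -0.1     0.018 ]
 [ 0.6624 -0.3159  0.018 ]
 [ 0.466  -0.343   0.018 ]] [ 0.549  -0.2213  0.018 ] 0.1397741008906208
pv [ 0.54200192 -0.17178889  0.018     ] brk [ 0.55523727 -0.2658624   0.018     ]
notch [ 0.4798 -0.1595  0.05  ]
notch [ 0.4806 -0.158   0.06  ]
notch [ 0.4813 -0.1566  0.07  ]
0.1 [ 0.5218 -0.0892  0.018 ]
0.3 [ 0.5058 -0.0949  0.018 ]
0.6 [ 0.4847 -0.109   0.018 ]
0.9 [ 0.4687 -0.1287  0.018 ]
1.2 [ 0.4593 -0.1523  0.018 ]
notch pred [ 0.48164908 -0.15759258  0.018     ]
```

```bash
python3 go.py .5225 -.089 .099 7.85
```

```text
[ 73.6  13.5 228.8] [-0.001 -0.001  0.003] 2.1167 [ 0.09  0.58  0.3   1.42 -0.17  1.16  0.55]
```

```bash
python3 -m inch '[[40,8,40,0,0,0,1],[74,13.5,60,0,0,0,1],[74,13.5,100,0,0,0,1],[74,13.5,140,0,0,0,1],[74,13.5,170,0,0,0,1],[74,13.5,195,0,0,0,1],[74,13.5,215,0,0,0,1],[74,13.5,228,0,0,0,1],[74,13.5,228,0,0,0,1],[74,13.5,228,0,0,0,1]]' 30; python3 go.py .5225 -.089 .099 7.85
```

```text
t: 2.95
position: [0.5225, -0.0875, 0.1005]
eef_rot: [-0.0, 0.655, 0.756, -0.0]
wrist_force: [0.7, 0.8, 0.8]
gripper_width: 0.0857
[-1.5 -0.2  1.5] [-0.001 -0.     0.005] 2.95 [ 0.01  0.85  0.19  1.8  -0.28  0.53  0.52]
```

```bash
python3 -m inch '[[0,0,0,0,0,0,0],[0,0,0,0,0,0,0],[0,0,0,0,0,0,0],[0,0,0,0,0,0,0],[0,0,0,0,0,0,0],[0,0,0,0,0,0,0],[0,0,0,0,0,0,0],[0,0,0,0,0,0,0]]' 30 && python3 -m inch '[[-1,-9,0,0,0,0,0],[-3.5,-17.5,0,0,0,0,0],[-6.5,-25.5,0,0,0,0,0],[-10,-33,0,0,0,0,0],[-15,-40.3,0,0,0,0,0],[-19.7,-47.1,0,0,0,0,0],[-25.5,-53.3,0,0,0,0,0],[-31.8,-58.9,0,0,0,0,0],[-38.7,-63.8,0,0,0,0,0],[-46,-68.1,0,0,0,0,0],[-54,-71.6,0,0,0,0,0],[-54,-71.6,0,0,0,0,0]]'
python3 - <<'E'
from h import *
print(bot.get_state()['position'],'target',[.4593,-.1523]); a,k=snap('wrist','w2');b,_=snap('top','t2')
cv2.imwrite('pics/w2b.png',np.hstack([a[:,100:412][:300],cv2.resize(b[150:250,245:360],(345,300),interpolation=cv2.INTER_CUBIC)]))
E
```

```text
t: 3.62
position: [0.5227, -0.0887, 0.1006]
eef_rot: [0.0, 0.656, 0.755, 0.0]
wrist_force: [-1.4, 1.2, 6.1]
gripper_width: 0.017
t: 4.62
position: [0.4594, -0.1535, 0.1006]
eef_rot: [0.001, 0.656, 0.755, -0.0]
wrist_force: [2.0, -0.9, 2.7]
gripper_width: 0.0168
[ 0.45938571 -0.15352124  0.1005529 ] target [0.4593, -0.1523]
```

View pics/w2b.png

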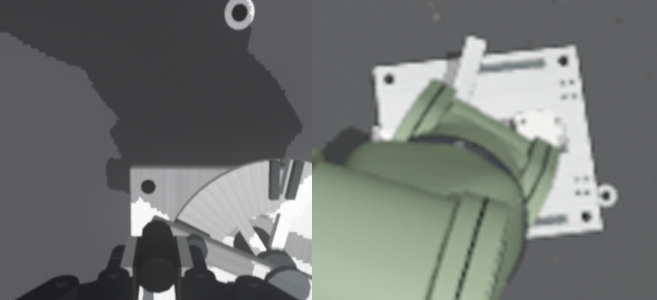

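```bash
python3 -m inch '[[0,0,0,0,0,0,0],[0,0,0,0,0,0,0.5],[0,0,0,0,0,0,0.5],[0,0,0,0,0,0,0.5],[0,0,0,0,0,0,0.5],[0,0,-30,0,0,0,0.5],[0,0,-65,0,0,0,1],[0,0,-105,0,0,0,1],[-30,35,-125,0,0,0,1],[-50,70,-150,0,0,0,1],[-60,95,-150,0,0,0,1],[-60,95,-150,0,0,0,1]]'
python3 - <<'E'
from h import *
a,k=snap('wrist','w3');cv2.imwrite('pics/w3b.png',cv2.resize(a,(800,600),interpolation=cv2.INTER_CUBIC))
E
```

```text
t: 5.72
position: [0.5662, -0.1994, 0.2517]
eef_rot: [0.002, 0.655, 0.755, 0.001]
wrist_force: [-1.6, 0.9, -2.1]
gripper_width: 0.0855
```

View pics/w3b.png

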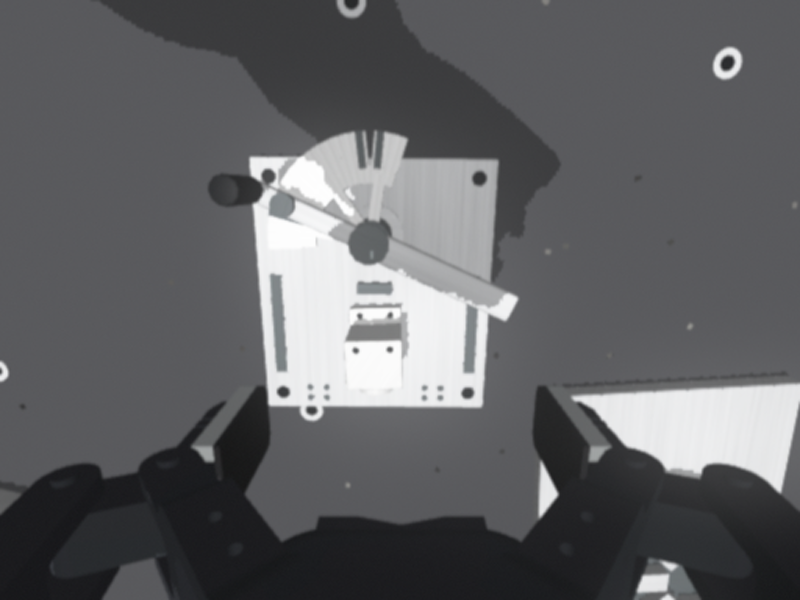

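```bash
python3 - <<'E'
from h import *
k=load('w3');g=lambda u,v,z:atz(k,u*.64,v*.64,z)
r=lambda x:np.round(x,4)
c=[g(*p,.074) for p in((346,342),(402,342),(402,390),(346,388))]
print('block',r(c),r(np.mean(c,0)))
kn=g(222,189,.137);pv=g(370,242,.095);d=kn-pv;print(kn,pv,np.linalg.norm(d[:2]),'joint',np.arctan2(d[1],d[0])-np.pi/2-.137)
E
python3 go.py .5552 -.2659 .03 7.85
```

```text
block [[ 0.533  -0.2495  0.074 ]
 [ 0.5751 -0.2435  0.074 ]
 [ 0.5807 -0.283   0.074 ]
 [ 0.5371 -0.2874  0.074 ]] [ 0.5565 -0.2658  0.074 ]
[ 0.46017883 -0.14665918  0.137     ] [ 0.542771   -0.16938852  0.095     ] 0.08566265086650647 joint 1.165244545025725
[-64.9 -18.8 220.4] [0.001 0.001 0.005] 5.7667 [ 0.17  0.74  0.24  1.37 -0.19  1.05  0.59]
```

Run:
```python
from h import *
a=cv2.imread('pics/w3.png');cv2.imwrite('pics/w3c.png',cv2.resize(a[75:195,125:285],(800,600),interpolation=cv2.INTER_CUBIC))
```

```text
(no output)
```

View pics/w3c.png

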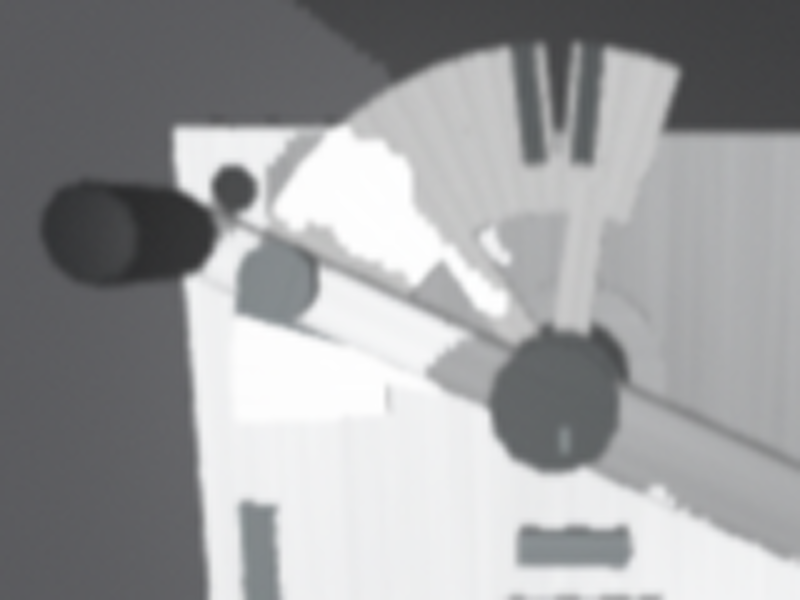

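Run:
```python
from h import *
k=load('w3');g=lambda u,v,z:atz(k,125+u/5,75+v/5,z)
def j(a,b,y=.137): d=a-b; return np.arctan2(d[1],d[0])-np.pi/2-y
pv=np.array([.5422,-.1710,0])
print('edge',j(g(215,207,.089),g(800,465,.089)), j(g(215,207,.089),g(510,345,.089)))
print('knob',g(90,232,.137),j(g(90,232,.137),pv),j(g(90,232,.137),g(555,402,.095)))
for z in(.05,.06,.07):print('clamp notch',j(g(559,100,z),pv),j(g(559,45,z),g(556,160,z)))
```

```text
edge 1.1614215445299672 1.1384173271723963
knob [ 0.46097586 -0.14691533  0.137     ] 1.1455342675147597 1.1558366849861694
clamp notch 0.016762447345775255 -0.04246933668595365
clamp notch 0.007415363428602051 -0.04246933668595698
clamp notch -0.002166598348366078 -0.04246933668595587
```

Four estimates put the lever at about 1.15 rad. That is inside the band but close to its edge, so I'll re-centre it by closing the jaws tangentially at the 1.2 rad knob position.

```bash
python3 go.py .4593 -.1523 .1 76.6
```

```text
[ 61.  -97.6 150.2] [ 1.000e-03  2.000e-03 -1.195e+00] 5.7667 [ 0.17  0.74  0.24  1.37 -0.19  1.05  0.59]
```

```bash
python3 -m inch '[[30,-40,0,0,0,-0.12,1],[61,-70,0,0,0,-0.24,1],[61,-97.5,0,0,0,-0.36,1],[61,-97.5,0,0,0,-0.48,1],[61,-97.5,0,0,0,-0.6,1],[61,-97.5,0,0,0,-0.72,1],[61,-97.5,0,0,0,-0.84,1],[61,-97.5,20,0,0,-0.96,1],[61,-97.5,50,0,0,-1.08,1],[61,-97.5,85,0,0,-1.195,1],[61,-97.5,115,0,0,-1.195,1],[61,-97.5,115,0,0,-1.195,1]]' 30; python3 go.py .4593 -.1523 .1 76.6
```

```text
t: 6.77
position: [0.454, -0.1507, 0.1313]
eef_rot: [-0.004, 0.117, 0.993, 0.001]
wrist_force: [-1.1, 0.3, -0.2]
gripper_width: 0.0854
[-5.7 -0.4 31.3] [ 0.001 -0.007 -0.   ] 6.7667 [ 0.31  0.73 -0.09  1.94  0.13  0.48  1.45]
```

```bash
python3 -m inch '[[-5,0,15,0,0,0,1],[-5,0,31,0,0,0,1],[-5,0,31,0,0,0,1],[-5,0,31,0,0,0,0],[-5,0,31,0,0,0,0],[-5,0,31,0,0,0,0],[-5,0,31,0,0,0,0],[-5,0,31,0,0,0,0],[-5,0,31,0,0,0,0],[-5,0,31,0,0,0,0],[-5,0,31,0,0,0,0],[-5,0,31,0,0,0,0]]' 30; python3 go.py .4593 -.1523 .1 76.6
```

```text
t: 7.77
position: [0.4617, -0.1526, 0.1048]
eef_rot: [0.0, 0.117, 0.993, -0.0]
wrist_force: [-1.3, 0.9, 9.9]
gripper_width: 0.0171
[ 2.4 -0.2  4.8] [-0.     0.    -0.001] 7.7667 [ 0.3   0.79 -0.08  1.94  0.14  0.42  1.45]
```

```bash
python3 -m inch '[[0,0,0,0,0,0,0.5],[0,0,0,0,0,0,0.5],[0,0,0,0,0,0,0.5],[0,0,-5,0,0,0,0.6],[0,0,-20,0,0,0,0.6],[0,0,-40,0,0,0,0.6],[0,0,-80,0,0,0,1],[0,0,-120,0,0,0.12,1],[0,0,-150,0,0,0.24,1],[0,0,-150,0,0,0.36,1],[0,0,-150,0,0,0.36,1]]' 30; python3 go.py .5662 -.1994 .2517 7.85
```

```text
t: 8.68
position: [0.462, -0.1527, 0.2559]
eef_rot: [0.001, 0.296, 0.955, -0.0]
wrist_force: [0.1, 0.4, -0.2]
gripper_width: 0.0852
[-112.4   20.4    4.5] [0.002 0.002 0.833] 8.6833 [ 0.26  0.54 -0.01  1.76  0.01  0.84  1.22]
```

```bash
python3 -m inch '[[-40,7,4,0,0,0.12,1],[-80,15,4,0,0,0.24,1],[-112,20,4,0,0,0.36,1],[-112,20,4,0,0,0.48,1],[-112,20,4,0,0,0.6,1],[-112,20,4,0,0,0.72,1],[-112,20,4,0,0,0.833,1],[-112,20,4,0,0,0.833,1],[-112,20,4,0,0,0.833,1]]'
python3 - <<'E'
from h import *
a,k=snap('wrist','w4');cv2.imwrite('pics/w4c.png',cv2.resize(a[75:255,125:365],(800,600),interpolation=cv2.INTER_CUBIC))
E
python3 go.py .5558 -.2659 .03 7.85
```

```text
t: 9.43
position: [0.5653, -0.1987, 0.2495]
eef_rot: [-0.001, 0.652, 0.758, -0.0]
wrist_force: [-0.1, -0.6, 0.2]
gripper_width: 0.0852
[-65.  -19.2 219.7] [-0.001 -0.     0.012] 9.4833 [ 0.17  0.74  0.24  1.36 -0.18  1.06  0.59]
```

View pics/w4c.png

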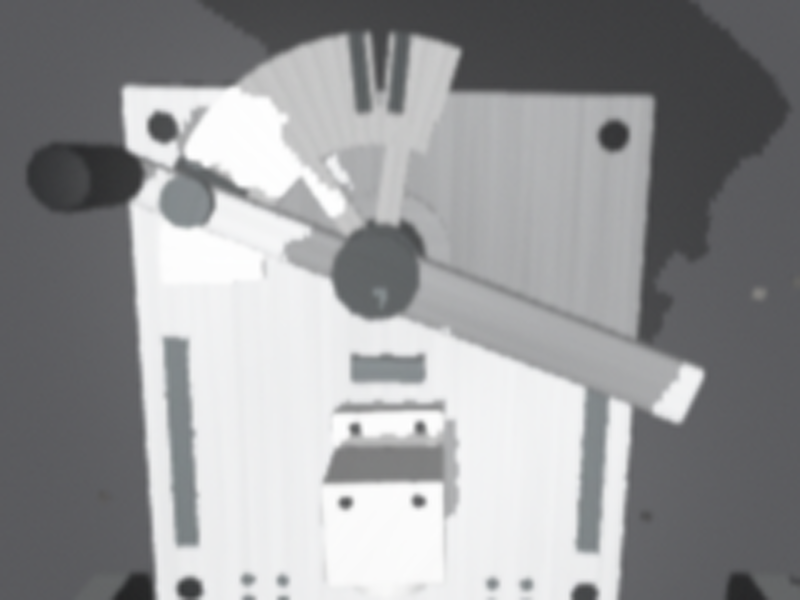

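```bash
python3 - <<'E'
from h import *
k=load('w4');g=lambda u,v,z:atz(k,125+u*.3,75+v*.3,z)
def j(a,b,y=.137): d=a-b; return np.arctan2(d[1],d[0])-np.pi/2-y
print('edge',j(g(215,182,.089),g(705,370,.089)),'knob',j(g(62,177,.137),np.array([.5422,-.171,0])))
c=[g(*p,.074) for p in((324,484),(443,484),(443,584),(326,584))]
print(np.round(c,4),np.mean(c,0))
E
python3 go.py .556 -.266 .033 7.85
```

```text
edge 1.2184293319862154 knob 1.2093621993292536
[[ 0.5326 -0.2495  0.074 ]
 [ 0.5743 -0.2432  0.074 ]
 [ 0.5801 -0.2815  0.074 ]
 [ 0.5379 -0.2878  0.074 ]] [ 0.55621921 -0.26551493  0.074     ]
[-65.1 -19.  216.7] [-0.001 -0.     0.012] 9.4833 [ 0.17  0.74  0.24  1.36 -0.18  1.06  0.59]
```

Lever now reads about 1.21 rad and the bracket sits at (0.556, -0.266). I'll descend and grip.

```bash
python3 -m inch '[[-35,-10,20,0,0,0.012,1],[-65,-19,40,0,0,0.012,1],[-65,-19,80,0,0,0.012,1],[-65,-19,120,0,0,0.012,1],[-65,-19,150,0,0,0.012,1],[-65,-19,175,0,0,0.012,1],[-65,-19,195,0,0,0.012,1],[-65,-19,208,0,0,0.012,1],[-65,-19,216,0,0,0.012,1],[-65,-19,216,0,0,0.012,1],[-65,-19,216,0,0,0.012,1]]' 60; python3 go.py .556 -.266 .033 7.85
```

```text
t: 10.4
position: [0.5563, -0.2661, 0.035]
eef_rot: [0.0, 0.659, 0.752, 0.0]
wrist_force: [0.2, -0.5, 0.1]
gripper_width: 0.0854
[ 0.2 -0.3  2. ] [ 0.001  0.    -0.005] 10.4 [ 0.32  1.04  0.16  1.49 -0.24  0.63  0.73]
```

```bash
python3 -m inch '[[0,0,0,0,0,0,0],[0,0,0,0,0,0,0],[0,0,0,0,0,0,0],[0,0,0,0,0,0,0],[0,0,0,0,0,0,0],[0,0,0,0,0,0,0],[0,0,0,0,0,0,0],[0,0,0,0,0,0,0]]' 60; python3 go.py .556 -.266 .033 7.85
```

```text
t: 11.07
position: [0.5563, -0.2661, 0.0352]
eef_rot: [0.0, 0.659, 0.752, 0.0]
wrist_force: [-1.7, 0.6, 9.5]
gripper_width: 0.0434
[ 0.2 -0.3  2.2] [ 0.001  0.001 -0.006] 11.0667 [ 0.32  1.04  0.16  1.49 -0.24  0.63  0.73]
```

```bash
python3 -m inch '[[0,0,-8,0,0,0,0],[0,0,-20,0,0,0,0],[0,0,-40,0,0,0,0],[0,0,-65,0,0,0,0],[0,0,-95,0,0,0,0],[0,0,-125,0,0,0,0],[0,0,-155,0,0,0,0],[0,0,-185,0,0,0,0],[0,0,-210,0,0,0,0],[0,0,-220,0,0,0,0],[0,0,-220,0,0,0,0]]'
cat > fin.py <<'E'
# lens xyz yaw tilt standoff(m) extra-tilt(rad): prints shift/turn for TCP, and predicted lens pixel
import sys; from h import *
lx,ly,lz,yaw,so,ex=[float(v) for v in sys.argv[1:7]]
cg=np.array([0,0,-.011])   # bracket centre in tool frame
def target():
    t=np.radians(25); 
    C=R.from_euler('z',yaw).as_matrix()@np.array([[np.cos(t),0,-np.sin(t)],[0,1,0],[np.sin(t),0,np.cos(t)]])
    b=np.array([lx,ly,lz])-so*C[:,0]
    B=C@R.from_euler('y',-ex).as_matrix(); ctr=b-B@[.03,0,.004]
    Rt=np.c_[-B[:,0],B[:,1],-B[:,2]]; return ctr-Rt@cg,Rt
if __name__=='__main__':
    p,Rt=target(); s=bot.get_state(); M=q2R(s['eef_rot'])
    print('tcp',p.round(4),'shift',(M.T@(p-s['position'])*1000).round(1),'turn',R.from_matrix(M.T@Rt).as_rotvec().round(3),s['t'],s['joint_pos'].round(2))
    c=load('w4');T4=np.array([[0,-.962,-.274,.068],[1,0,0,0],[0,-.274,.962,-.142],[0,0,0,1]]);W=np.eye(4);W[:3,:3]=Rt;W[:3,3]=p
    print('lens px',proj(dict(c,T=(W@T4).tolist()),[lx,ly,lz]).round())
E
python3 fin.py .65 .23 .27 0 .1 0;python3 fin.py .65 .23 .27 0 .2 0;python3 fin.py .65 .23 .27 0 .2 0.4;python3 fin.py .65 .23 .27 0 .25 0.6
```

```text
t: 11.98
position: [0.5565, -0.2663, 0.2578]
eef_rot: [0.002, 0.659, 0.752, 0.001]
wrist_force: [0.1, -1.1, -3.6]
gripper_width: 0.0438
tcp [0.5385 0.23   0.2015] shift [494.6  46.8  55.2] turn [-0.312 -0.353 -1.415] 11.9833 [ 0.29  0.76  0.24  1.28 -0.18  1.11  0.67]
lens px [256. 453.]
tcp [0.4479 0.23   0.1592] shift [506.5 -43.2  97.1] turn [-0.312 -0.353 -1.415] 11.9833 [ 0.29  0.76  0.24  1.28 -0.18  1.11  0.67]
lens px [256. 553.]
tcp [0.4598 0.23   0.1532] shift [505.  -31.5 103.2] turn [-0.598 -0.679 -1.349] 11.9833 [ 0.29  0.76  0.24  1.28 -0.18  1.11  0.67]
lens px [256. 425.]
tcp [0.421  0.23   0.1309] shift [510.1 -70.  125.4] turn [-0.74 -0.84 -1.3 ] 11.9833 [ 0.29  0.76  0.24  1.28 -0.18  1.11  0.67]
lens px [256. 384.]
```

```bash
cat > look.py <<'E'
import sys; from h import *
x,y,z,th=[float(v) for v in sys.argv[1:5]]
zt=np.array([np.sin(th),0,-np.cos(th)]);xt=np.array([0,1.,0]);Rt=np.c_[xt,np.cross(zt,xt),zt]
s=bot.get_state();M=q2R(s['eef_rot']);p=np.array([x,y,z])
print('shift',(M.T@(p-s['position'])*1000).round(1),'turn',R.from_matrix(M.T@Rt).as_rotvec().round(3),s['t'])
c=load('w4');T4=np.array([[0,-.962,-.274,.068],[1,0,0,0],[0,-.274,.962,-.142],[0,0,0,1]]);W=np.eye(4);W[:3,:3]=Rt;W[:3,3]=p
print('f',c['f'],'cam',(W@T4)[:3,3],'lens px',proj(dict(c,T=(W@T4).tolist()),[.65,.23,.27]).round())
E
python3 look.py .47 .16 .30 .5; python3 look.py .47 .12 .30 .5;python3 look.py .45 .12 .30 .6
```

```text
shift [433.9 -29.9 -43.4] turn [-0.495 -0.031  0.129] 11.9833
f 284.96789163689846 cam [0.40192157 0.228      0.42461672] lens px [424. 118.]
shift [394.2 -35.2 -43.3] turn [-0.495 -0.031  0.129] 11.9833
f 284.96789163689846 cam [0.40192157 0.188      0.42461672] lens px [432.  67.]
shift [396.8 -55.  -43.4] turn [-0.595 -0.037  0.128] 11.9833
f 284.96789163689846 cam [0.36982077 0.188      0.41719766] lens px [420.  72.]
```

```bash
python3 -m inch '[[40,0,-40,0,0,0,0],[80,0,-43,-0.04,0,0.01,0],[120,0,-43,-0.09,0,0.02,0],[160,0,-43,-0.14,-0.01,0.04,0],[200,-5,-43,-0.2,-0.01,0.05,0],[240,-10,-43,-0.26,-0.02,0.07,0],[275,-15,-43,-0.32,-0.02,0.09,0],[310,-22,-43,-0.38,-0.03,0.1,0],[345,-30,-43,-0.44,-0.03,0.12,0],[380,-30,-43,-0.495,-0.031,0.129,0],[394,-35,-43,-0.495,-0.031,0.129,0],[394,-35,-43,-0.495,-0.031,0.129,0]]'
python3 -c "
from h import *
snap('wrist','w5')"
python3 look.py .47 .18 .30 .5; python3 look.py .41 .16 .33 .5
```

```text
t: 12.98
position: [0.4686, 0.1213, 0.2969]
eef_rot: [0.173, 0.686, 0.685, 0.174]
wrist_force: [0.2, 0.5, -3.3]
gripper_width: 0.0436
shift [54.4  4.5 -1.5] turn [-0.005 -0.005  0.004] 13.0333
f 284.96789163689846 cam [0.40192157 0.248      0.42461672] lens px [420. 141.]
shift [ 34.8 -34.1 -56.5] turn [-0.005 -0.005  0.004] 13.0333
f 284.96789163689846 cam [0.34192157 0.228      0.45461672] lens px [431. 118.]
```

```bash
python3 -m inch '[[35,0,10,0,0,0,0],[60,-10,30,0,0,0,0],[60,-10,40,0,0,0,0],[60,-10,40,0,0,0,0],[60,-10,40,0,0,0,0]]'
python3 - <<'E'
from h import *
snap('wrist','w6');a=cv2.imread('pics/w5.png');b=cv2.imread('pics/w6.png')
f=lambda i:cv2.resize(i[:220,312:512],(400,440),interpolation=cv2.INTER_CUBIC)
cv2.imwrite('pics/w56.png',np.hstack([f(a),f(b)]))
E
```

```text
t: 13.45
position: [0.4798, 0.1791, 0.2573]
eef_rot: [0.173, 0.686, 0.685, 0.173]
wrist_force: [0.3, -0.4, -2.3]
gripper_width: 0.0435
```

View pics/w56.png

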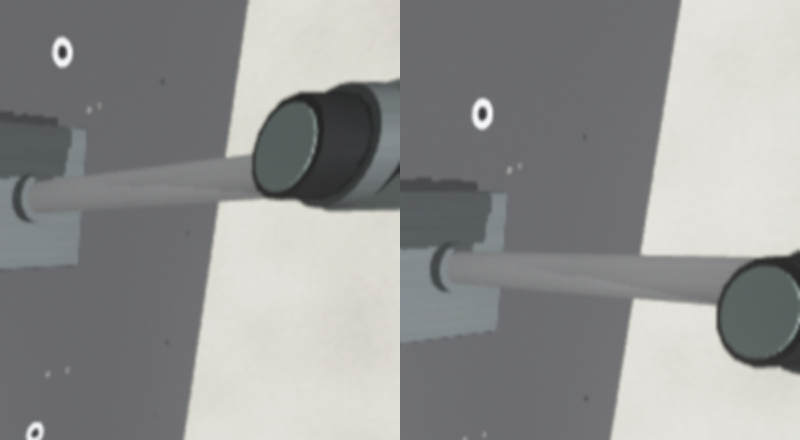

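Run:
```python
from h import *
a=load('w5');b=load('w6')
A=lambda u,v:(312+u/2,v/2);B=lambda u,v:(312+(u-400)/2,v/2)
L,e=tri([(a,*A(287,147)),(b,*B(761,314))]);print('lens',L.round(4),e)
for k,q in((a,[A(85,130),A(77,264)]),(b,[B(507,193),B(497,330)])):
  p=[atz(k,*x,.012) for x in q];d=p[0]-p[1];print(np.round(p,4),np.linalg.norm(d),'yaw',np.arctan2(-d[0],d[1]))
print('col base',atz(a,*A(35,198),.012),atz(b,*B(450,270),.012))
t=load('t0');print('top px of lens',proj(t,L))
# fit lens ellipse: predicted rim
for k,n in((a,'w5'),(b,'w6')):
  for yaw in(-.1,0,.1):
    c,s=np.cos(.4363),np.sin(.4363);Rz=R.from_euler('z',yaw).as_matrix();y=Rz@[0,1,0];z=Rz@[-s,0,c]
    p=np.array([proj(k,L+.019*(y*np.cos(q)+z*np.sin(q))) for q in np.linspace(0,6.28,60)]);p=(p-[312,0])*2
    print(n,yaw,p.min(0).round(),p.max(0).round(), cv2.fitEllipse(p.astype(np.float32)))
```

```text
lens [0.6444 0.2233 0.2881] [array([-0.3,  0.2]), array([ 0.4, -0.1])]
[[0.825  0.2859 0.012 ]
 [0.8294 0.1682 0.012 ]] 0.11781354953455449 yaw 0.03808330633192874
[[0.8268 0.2863 0.012 ]
 [0.8311 0.1674 0.012 ]] 0.11897823802435958 yaw 0.03619722787164862
col base [0.77108461 0.22623705 0.012     ] [0.76772275 0.22294085 0.012     ]
top px of lens [142.5344368  140.73306622]
w5 -0.1 [250.  90.] [329. 200.] ((289.84002685546875, 145.3537139892578), (63.53197479248047, 119.88253021240234), 27.54470443725586)
w5 0 [251.  90.] [328. 201.] ((289.75067138671875, 145.31741333007812), (66.8408203125, 116.93894958496094), 22.921709060668945)
w5 0.1 [252.  90.] [327. 201.] ((289.6384582519531, 145.30239868164062), (69.56548309326172, 113.72299194335938), 17.540006637573242)
w6 -0.1 [315. 256.] [419. 370.] ((366.8578186035156, 312.9144592285156), (94.96844482421875, 121.8335189819336), 33.03437042236328)
w6 0 [316. 255.] [417. 370.] ((366.7463073730469, 312.87469482421875), (97.6048812866211, 117.77064514160156), 23.131855010986328)
w6 0.1 [317. 256.] [416. 370.] ((366.6053771972656, 312.8607177734375), (98.42426300048828, 114.58460235595703), 7.319285869598389)
```

```bash
python3 fin.py .6444 .2235 .288 .036 .1 0;python3 fin.py .6444 .2235 .288 .036 .2 0
```

```text
tcp [0.533  0.2195 0.2195] shift [40.5 28.2 59. ] turn [ 0.034  0.059 -1.605] 13.5 [-0.9   0.51  0.53  2.16 -0.3   0.08 -0.2 ]
lens px [256. 453.]
tcp [0.4424 0.2162 0.1772] shift [ 37.1 -71.5  53.1] turn [ 0.034  0.059 -1.605] 13.5 [-0.9   0.51  0.53  2.16 -0.3   0.08 -0.2 ]
lens px [256. 553.]
```

```bash
python3 -m inch '[[5,-5,5,0,0,-0.12,0],[10,-10,10,0,0,-0.24,0],[15,-15,15,0,0,-0.36,0],[20,-20,20,0,0,-0.48,0],[25,-20,25,0.01,0.01,-0.6,0],[30,-20,30,0.01,0.02,-0.72,0],[35,-20,40,0.02,0.03,-0.84,0],[38,-20,50,0.02,0.03,-0.96,0],[38,-20,56,0.02,0.04,-1.08,0],[38,-20,56,0.03,0.05,-1.2,0],[38,-20,56,0.03,0.05,-1.32,0],[38,-20,56,0.03,0.05,-1.44,0]]'; python3 fin.py .6444 .2235 .288 .036 .1 0
```

```text
t: 14.5
position: [0.4897, 0.2169, 0.1999]
eef_rot: [0.22, 0.06, 0.973, 0.022]
wrist_force: [-1.0, -0.6, -3.3]
gripper_width: 0.0431
tcp [0.533  0.2195 0.2195] shift [-46.8   8.5   1. ] turn [ 0.002  0.01  -0.159] 14.5 [-0.82  0.63  0.36  2.12  0.37  0.03  0.51]
lens px [256. 453.]
```

```bash
python3 -m inch '[[-10,2,0,0,0,-0.05,0],[-20,4,0,0,0,-0.1,0],[-30,6,0.5,0,0,-0.13,0],[-40,8,1,0,0.01,-0.159,0],[-47,8.5,1,0,0.01,-0.159,0],[-47,8.5,1,0,0.01,-0.159,0],[-47,8.5,1,0,0.01,-0.159,0]]'; python3 fin.py .6444 .2235 .288 .036 .1 0
```

```text
t: 15.08
position: [0.5327, 0.2197, 0.2188]
eef_rot: [0.216, -0.015, 0.976, 0.006]
wrist_force: [-0.6, 0.3, -3.1]
gripper_width: 0.0437
tcp [0.533  0.2195 0.2195] shift [-0.6 -0.2 -0.5] turn [ 0.002 -0.    -0.007] 15.0833 [-0.67  0.61  0.2   1.96  0.45  0.21  0.65]
lens px [256. 453.]
```

Run:
```python
from h import *
from scipy.spatial.transform import Rotation
t,kt=snap('top','t7');s,ks=snap('scene','s7');w,kw=snap('wrist','w7')
st=bot.get_state();M=q2R(st['eef_rot']);p=st['position'];c=p+M@[0,0,-.011];B=np.c_[-M[:,0],M[:,1],-M[:,2]]
bf=c+B@[.03,0,.004];print('boss',bf,'center',c,st['qd'].round(3))
# draw predicted block + boss on views
for im,k in((t,kt),(s,ks),(w,kw)):
  for q in [bf]+[c+B@[.02*a,.022*b,.028*d] for a in(-1,1) for b in(-1,1) for d in(-1,1)]:
    u=proj(k,q);cv2.circle(im,(int(round(u[0])),int(round(u[1]))),1,(0,0,255) ,-1)
def z(i,x,y,w_,h,W,H):return cv2.resize(i[y:y+h,x:x+w_],(W,H),interpolation=cv2.INTER_CUBIC)
cv2.imwrite('pics/f.png',np.vstack([np.hstack([z(t,100,80,100,75,400,300),z(s,320,150,100,75,400,300)]),np.hstack([z(w,130,192,256,192,400,300),z(t,240,160,120,90,400,300)])]))
```

```text
boss [0.5529788  0.22108342 0.24448536] center [0.52746685 0.22031061 0.22822057] [ 0.001  0.003 -0.005 -0.007  0.001  0.003  0.002]
```

View pics/f.png

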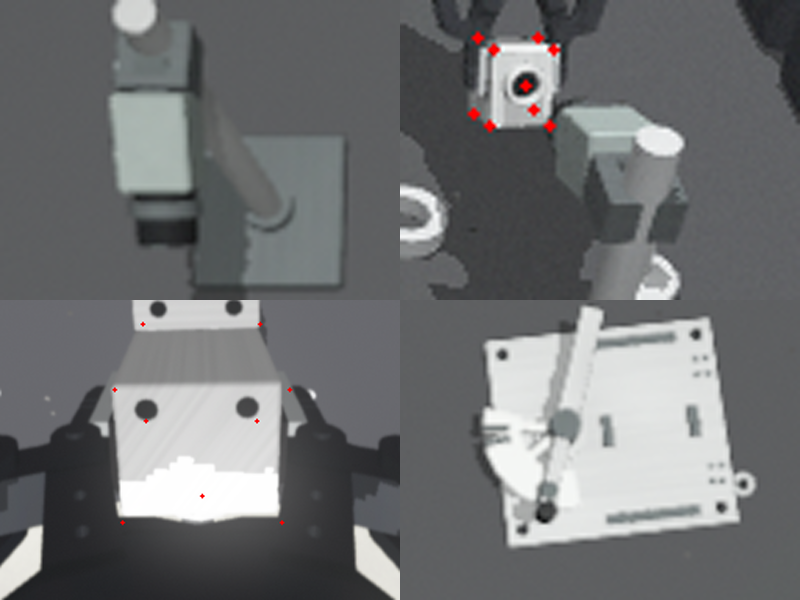

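The overlay fits: the predicted bracket box and boss centre fall on the real bracket to within about a pixel in the scene view, at (525,86) in the composite. In the wrist view it sits square in the grip, and the handle lies over the release notch. Handing in.

```bash
python3 -m inch '[[0,0,0,0,0,0,0],[0,0,0,0,0,0,0],[0,0,0,0,0,0,0]]'; python3 -c "
from rig import bot
print(bot.sign_off())"
```

```text
t: 15.48
position: [0.5325, 0.2207, 0.2183]
eef_rot: [0.216, -0.016, 0.976, 0.006]
wrist_force: [0.5, -0.1, -3.2]
gripper_width: 0.0436
the job is handed in; nothing more can be done
None
```

I swung the lever to the release notch, lifted the bracket out of the fixture, and handed the job in at 15.5 s with the bracket held in front of the inspection camera. The sign-off gives no verdict, so this rests on my own checks.

- **Lever:** after the first swing my measurements disagreed. The gripper position gave about 1.22 rad, but the picture gave about 1.15. I pinched the knob again with the jaws along its path to re-centre it, and the picture then read 1.21–1.22 rad. The last top picture still shows the handle over the notch.
- **Bracket:** the grip was 43.6 mm wide on the 44 mm block. I found the lens from two wrist pictures, which agreed to under 0.5 pixel, at (0.644, 0.223, 0.288) with yaw about 0.036 rad.
- **Boss:** by calculation the boss face is within about 1–2 mm of its place 100 mm before the lens. The tool's angles were within 0.01 rad of target.
- **Last overlay:** the scene picture agreed to about a pixel. The wrist picture was off by a few pixels, which I put at a few mm at most. The arm was nearly still, with under 0.01 rad/s at the joints.
- **Bystanders:** I did not re-measure the ring, ball and blank at the end. My planned path kept clear of them, and the wrist force showed no unexpected contact.

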